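# Stand the canister in its holder and click its lid lock shut

### The arm

A 6-joint arm with a two-finger parallel gripper is mounted at the origin on the work surface. World frame = base frame: x ahead of the robot, y to its left, z up, the work surface at z = 0. Lengths are in m, angles in rad, forces in N, time in s.
With the tool pointing down it reaches from about 0.35 to 0.975 m from the base axis. Payload 17.4 kg.
Tool frame: the origin (TCP) lies on the centre line of the jaws, within the pads' length; the fingertips stand 22 mm ahead of it and the grasp point (between the pads) lies 3 mm ahead of it; z points along the fingers, y is the direction in which the jaws open and shut (so a half turn about z gives the same grasp; the last joint's range is limited). The gripper opens to 85 mm and grips with 20 to 120 N. Pads are 22 mm wide; open, the fingers measure 114 mm over their backs; the gripper's body (76 mm by 85 mm) begins 54 mm behind the grasp point. The pads swing forward as they close: fully open they stand 13 mm farther back than shut.
Start: joints at [-1.368, 0.116, 1.442, -0, 1.584, -0.038], TCP at [0.161, -0.656, 0.229] pointing down, gripper open.
Joint ranges: [-2.83, 2.83], [-0.83, 2.19], [0.07, 2.5], [-1.14, 4.28], [0.01, 3], [-2.97, 2.97]. Speed limits (rad/s): [1.89, 1.89, 2.22, 3.14, 3.14, 3.14].

### API

Orientations are given as a 3x3 rotation matrix whose columns are the frame's x, y, z axes.
In Python, from plant import manip gives the robot as it stands.
- The arm moves only by the shell command python3 -m pendant 'ROWS' [FORCE]. ROWS is a JSON object of lists of equal length, an entry for each row: "claw": the opening, from -1 (shut) to 1 (fully open); "travel": the shift along the tool's x, y, z in cm, a list of three; "spin": the turn about the tool's z in rad. In form: {"claw": [claw, ...], "travel": [[dx, dy, dz], ...], "spin": [spin, ...]}. A call has exactly 10 rows; each row is the pose to reach, as a shift and turn from the pose commanded when the call began, along the tool's axes at that moment; what a row does not reach only later rows make up. A row lasts 1/12 s, in which the tool goes at most 41.7 mm and 7.16 degrees, less where a joint would pass 70% of its speed; a pose out of reach is approached as far as the arm can. A call with a gripper value outside its range is refused whole. The fingers move at their own pace and stop on an object; FORCE is the grip in N (left out, the last holds). Time passes only in rows, so rows that repeat a pose let the fingers close, or fill a call up. It gives the time, the measured TCP pose, the force and the opening at its end, in the units of the state.
- manip.state(): the state, without advancing time (a new reading comes with each control period).
- manip.grab_frame(name): name is "side" or "top" or "wrist"; returns a dict with "image" (400x640x3 uint8, red, green, blue), "depth" (400x640 float32, m along the optical axis (not along the pixel's ray), 0 where there is no reading), "fov_y" (degrees; the focal length in pixels is half the picture's height over the tangent of half this angle, whatever the lens; pixels are square), "cx", "cy" (the principal point, pixels), "rvec" (rotation vector, rad) and "tvec" (3), from world to camera coordinates, as OpenCV has them. Camera axes: x right, y down, z forward; pixel columns grow to the right and rows downward; lengths in m; the calibration is good to about 2 mm. A picture is of the moment at which its call begins.
- manip.close_job(): hands the job in, once; it reports no verdict.
Trained networks look in the newest picture that a camera, given by its name, has taken for a name from the list of things; names that differ only in an ending like _2 or _b are one class to them, and where a whole thing is asked for, a point or a joint stands for the part that bears it (a point fixed in the world has none). Each returns a list of dicts, best first, with "p" (0 to 1); they miss things now and then, are a little off and sometimes report something else, mostly with a low value. They report only what shows in the picture. A call takes as long as a camera call. They do not tell look-alikes from the thing itself.
- manip.trace(camera, thing): "region" (400x640 bool, what is visible of it) and "location" ([column, row] in pixels, amid what is visible of it).
The state is a dict: "t": time; "q": joint angles; "joint_velocities": joint speeds; "tau": joint torques, N m; "eef_pos": TCP position; "tcp_rot": TCP orientation; "contact_force": force on the tool from outside, world axes, zero at the start; "ft_torque": the same for the moment, N m; "width": finger opening in m.
Only numpy, scipy, OpenCV 4.12 (cv2) and the standard library are available. Lean on these libraries where they do the work, as an engineer would, in place of code of your own. Each camera call takes 0.05 s, during which the arm holds its last target.

### The job

Lift the green canister off the bamboo tray by its body, not by its knob, set it down gently and upright in the grey holder (either way round) and let go of it. Then take the black knob on its lid and turn it clockwise until it clicks past its detent into the locked position, and let go. Leave the mug, the bottle opener and the timer where they are.

Things in the scene. Friction and masses are not known exactly. Their poses are not given: they have to be found in the camera images.
- canister: Loose food canister, green rectangular body with a flush white lid: 110 mm long (x), 60 mm wide (y), 95 mm high to the lid's top, about 0.5 kg, centre of mass near its middle. Origin at the centre of its underside, z up. It stands upright on the tray at the start. The body can be gripped across its 60 mm width, just below the lid, with the fingers either side of the knob; the knob's top lies 28 mm above the lid (123 mm above the underside).
- paddle: The canister's knob: a black upright bar 66 mm long (x), 14 mm thick (y), on a 4 mm high hub of 44 mm diameter, in the middle of the lid. Origin on the turning axis (vertical, along z, up) at the lid's top face; the bar reaches from 2 to 28 mm above it. Open, the bar lies along the canister's length; it turns with the joint.
- lock (a joint): Angle of the knob in rad: 0 open (bar along the canister), grows as it is turned clockwise seen from above. A spring detent resists with up to about 0.2 N m (hardest near 0.4) and turns the knob back if it is let go before 0.87; past 0.87 it snaps forward by itself and rests locked against a hard stop at 1.3. On a bare surface the whole canister would turn along; the holder keeps it from turning.
- holder: Fixed grey open-topped holder on the flap with a dark floor, 130 mm (x) by 80 mm (y) outside, walls 6 mm thick and 28 mm high; the inside is 118 by 68 mm (4 mm play on each side of the canister), its floor 6 mm above the flap. Origin at the centre of its underside on the flap, z up.
- tray: Fixed bamboo tray, 200 mm (x) by 360 mm (y), floor top 6 mm and rim 14 mm above the flap. Origin at the centre of its underside. Carries the canister and the mug.
- mug: Bystander: loose yellow mug, 82 mm across, 95 mm high, handle at its +y; stands on the tray. Origin at the centre of its underside.
- opener: Bystander: loose flat silver bottle opener, 142 mm long (x), up to 41 mm wide, 7 mm high, lying on the flap beside the holder. Origin near the middle of its underside.
- timer: Bystander: loose round black push button timer, 72 mm across, 30 mm high, on the flap beside the holder. Origin at the centre of its underside.
Not all that is in view belongs to the job. Several things look just like the holder: the one meant starts farthest from the robot's base.

How it is judged:
By the outcome, as a careful person would: the job done as asked, in the order asked, and still so for the second after the job is handed in, with the robot touching nothing.
It also fails if it takes over 56 s, if anything falls off the work surface, if the arm or the gripper's body presses on something with over 40 N, if the wrist force passes 120 N, or if a joint passes its speed limit or range.

## Working session

There is one attempt and no reset: what is moved stays moved. The work goes in short steps, Python scripts to look and compute and a shell command to move; the robot and the scene stay as the last step left them, time stands still between calls to the robot, and variables do not carry over. Pictures are saved under pics/ and viewed, and the job is handed in when it is done.

```bash
mkdir -p pics; ls
cat > h.py <<'E'
import numpy as np, cv2
from plant import manip
def cam(f):
    h=f["image"].shape[0]; fl=h/2/np.tan(np.radians(f["fov_y"])/2)
    R,_=cv2.Rodrigues(np.array(f["rvec"],float)); return fl,R,np.array(f["tvec"],float)
def cloud(f):
    fl,R,t=cam(f); d=f["depth"]; v,u=np.mgrid[:d.shape[0],:d.shape[1]]
    P=np.stack([(u-f["cx"])*d/fl,(v-f["cy"])*d/fl,d],-1)
    return (P-t)@R
def proj(f,p):
    fl,R,t=cam(f); c=np.atleast_2d(p)@R.T+t
    return np.c_[c[:,0]/c[:,2]*fl+f["cx"],c[:,1]/c[:,2]*fl+f["cy"]]
def save(f,n): cv2.imwrite("pics/"+n+".png",f["image"][:,:,::-1])
E
python3 - <<'E'
from h import *
print(manip.state())
for n in ["top","side","wrist"]:
    f=manip.grab_frame(n); save(f,n+"0"); W=cloud(f); np.savez("f_"+n,W=W,**f)
    for k in ["canister","paddle","holder","tray","mug","opener","timer"]:
        for r in manip.trace(n,k)[:6]:
            m=r["region"]&(f["depth"]>0); P=W[m]
            print(n,k,round(r["p"],2),np.round(r["location"]),m.sum(),np.round(np.median(P,0),3) if m.sum() else "")
E
```

```text
pics
{'t': 0.0, 'q': array([-1.36779283e+00,  1.16490596e-01,  1.44228671e+00, -2.29129145e-06,
        1.58398655e+00, -3.78104750e-02]), 'joint_velocities': array([ 0.00053272, -0.00134215,  0.00079932, -0.00059763, -0.00163887,
       -0.00016846]), 'tau': array([ 5.71212993e-03, -7.31989360e+01, -6.32494211e+01,  3.05342746e-04,
        6.27150148e-03, -4.92576476e-05]), 'eef_pos': array([ 0.16092703, -0.65533349,  0.22834575]), 'tcp_rot': array([[ 9.71144182e-01,  2.38493022e-01, -2.38372715e-04],
       [ 2.38493138e-01, -9.71143506e-01,  1.14669108e-03],
       [ 4.19837068e-05, -1.17045262e-03, -9.99999314e-01]]), 'contact_force': array([-0.5331852 , -1.3767816 ,  0.44359878]), 'ft_torque': array([ 0.00189226,  0.01167451, -0.01517514]), 'width': 0.08525998439147886}
top canister 0.75 [240. 166.] 1340 [0.577 0.157 0.101]
top paddle 0.72 [236. 159.] 202 [0.585 0.164 0.128]
top holder 0.93 [325. 236.] 1403 [ 0.39  -0.058  0.007]
top holder 0.78 [469. 288.] 1633 [ 0.262 -0.441  0.008]
top holder 0.65 [255. 244.] 1493 [0.372 0.132 0.007]
top holder 0.59 [379. 185.] 1440 [ 0.544 -
[... 227 characters left out ...]
 timer 0.42 [239. 163.] 312 [0.583 0.162 0.12 ]
side canister 0.6 [258. 261.] 1478 [0.571 0.184 0.099]
side canister 0.37 [232. 324.] 1439 [0.558 0.346 0.059]
side paddle 0.74 [250. 247.] 202 [0.582 0.172 0.127]
side holder 0.95 [316. 183.] 973 [ 0.541 -0.212  0.011]
side holder 0.9 [406. 159.] 438 [ 0.294 -0.436  0.012]
side holder 0.81 [350. 229.] 1270 [ 0.385 -0.061  0.01 ]
side holder 0.67 [334. 284.] 1503 [0.37  0.128 0.009]
side tray 0.68 [238. 295.] 6168 [0.585 0.274 0.007]
side mug 0.9 [232. 324.] 1475 [0.558 0.345 0.06 ]
side timer 0.94 [273. 180.] 364 [ 0.673 -0.153  0.025]
side timer 0.57 [253. 248.] 191 [0.582 0.172 0.127]
wrist holder 0.58 [150.  53.] 8704 [ 0.254 -0.434  0.008]
```

View pics/top0.png

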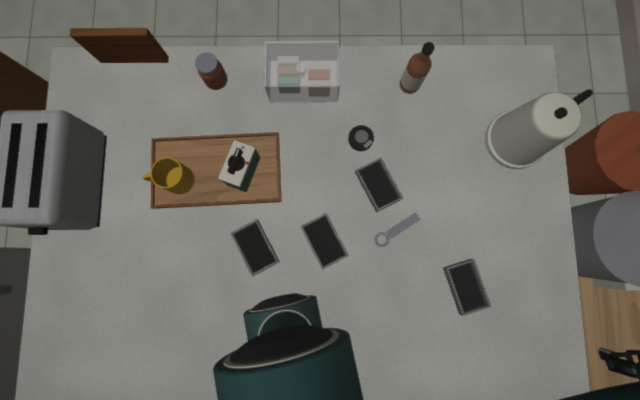

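View pics/side0.png

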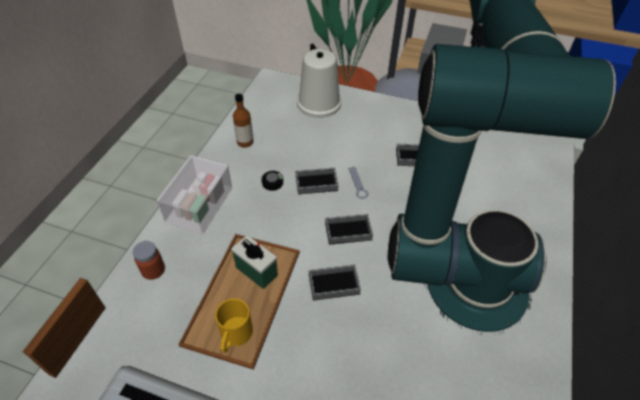

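Run:
```python
from h import *
for n in ["top","side"]:
    z=np.load(f"f_{n}.npz"); W=z["W"]; im=z["image"].astype(int); d=z["depth"]>0
    hsv=cv2.cvtColor(z["image"],cv2.COLOR_RGB2HSV)
    X,Y,Z=W[...,0],W[...,1],W[...,2]
    # lid top
    box=d&(abs(X-.58)<.12)&(abs(Y-.165)<.1)
    for nm,m in [("lid",box&(Z>.09)&(Z<.112)),("bar",box&(Z>.118)&(Z<.14))]:
        r=cv2.minAreaRect((W[m][:,:2]*1000).astype(np.float32)); print(n,nm,m.sum(),r,np.median(Z[m]))
    box=d&(abs(X-.544)<.13)&(abs(Y+.212)<.11)
    m=box&(Z>.020)&(Z<.04)
    r=cv2.minAreaRect((W[m][:,:2]*1000).astype(np.float32)); print(n,"holder rim",m.sum(),r,np.median(Z[m]))
    print(np.hypot(*r[0]))
```

```text
top lid 824 ((585.6856079101562, 165.96299743652344), (61.1771354675293, 110.15589141845703), 70.29196166992188) 0.1018886118327616
top bar 167 ((585.9120483398438, 165.65170288085938), (15.199104309082031, 66.07234954833984), 70.41374969482422) 0.12895511015054115
top holder rim 610 ((581.4698486328125, -192.29254150390625), (217.11660766601562, 83.90547943115234), 24.26675033569336) 0.02758087108546018
612.440696220538
side lid 694 ((584.370849609375, 167.41957092285156), (62.79042053222656, 114.4760971069336), 70.43716430664062) 0.10177386608490291
side bar 150 ((583.2474365234375, 169.1755828857422), (15.387150764465332, 65.91441345214844), 70.18614196777344) 0.12798390999727938
side holder rim 465 ((581.84814453125, -190.17080688476562), (221.07351684570312, 91.16458129882812), 24.665124893188477) 0.02677508800161453
612.1374021293432
```

The top view shows the canister on the tray near pixel (240,166), with its knob along its length. There are four look-alike holders, and the one farthest from the base is at (379,185), beside the timer and opener. Next I'll fit that holder's pose.

```bash
cat >> h.py <<'E'
from scipy.optimize import minimize
def rim_fit(P,x0):
    # P: Nx2 rim-top points (m); rim = ring between 59x34 and 65x40 half sizes
    def c(v):
        a=v[2]; d=P-v[:2]; x=d@[np.cos(a),np.sin(a)]; y=d@[-np.sin(a),np.cos(a)]
        q=np.abs(np.c_[x,y])-[.062,.037]
        sd=np.where((q>0).all(1),np.hypot(q[:,0],q[:,1]),q.max(1))
        return np.minimum(np.maximum(np.abs(sd)-.002,0),.008).sum()*1e3
    return minimize(c,x0,method="Nelder-Mead",options=dict(xatol=1e-5,fatol=1e-5,maxiter=2000,initial_simplex=np.array(x0)+np.array([[0,0,0],[.008,0,0],[0,.008,0],[0,0,.1]])))
E
python3 - <<'E'
from h import *
for n in ["top","side"]:
    z=np.load(f"f_{n}.npz"); W=z["W"]; d=z["depth"]>0; X,Y,Z=np.moveaxis(W,-1,0)
    m=d&(np.hypot(X-.544,Y+.212)<.09)&(Z>.018)&(Z<.036)&(np.hypot(X-.674,Y+.163)>.06)
    P=W[m][:,:2]; r=cv2.minAreaRect((P*1000).astype(np.float32)); print(n,m.sum(),r)
    f=rim_fit(P,[.544,-.212,.43]); print(f.x,np.degrees(f.x[2]),f.fun/m.sum())
    m=d&(np.hypot(X-.544,Y+.212)<.03); print("floor z",np.median(Z[m]))
E
```

```text
top 399 ((542.8492431640625, -210.21258544921875), (129.9573974609375, 81.01419830322266), 26.122745513916016)
[ 0.54190281 -0.20982103  0.46235177] 26.490804877607207 0.26713005913331694
floor z 0.00669246099834748
side 340 ((539.7343139648438, -206.81170654296875), (131.11874389648438, 88.74943542480469), 27.96914291381836)
[ 0.54002697 -0.2068555   0.46662255] 26.73550288420877 0.6807793303774263
floor z 0.006613835021452765
```

```bash
python3 -m pendant '{"claw":[1,1,1,1,1,1,1,1,1,1],"travel":[[2,-3,0],[5,-6,0],[7,-10,0],[9,-14,0],[11,-18,0],[13,-22,0],[15,-26,0],[16,-30,0],[18,-34,0],[20,-38,0]],"spin":[0,0,0.05,0.1,0.15,0.2,0.25,0.3,0.35,0.4]}'
```

```text
t: 2.03
eef_pos: [0.2596, -0.2578, 0.2291]
tcp_rot: [[0.987, -0.162, 0.001], [-0.162, -0.987, -0.001], [0.001, 0.0, -1.0]]
contact_force: [1.2, 1.2, 0.9]
width: 0.0851
```

```bash
python3 -m pendant '{"claw":[1,1,1,1,1,1,1,1,1,1],"travel":[[2,-4,0],[4,-8,0],[6,-12,0],[8,-16,0],[10,-20,0],[13,-24,0],[16,-28,0],[19,-32,0],[21,-36,0],[23,-39,0]],"spin":[0.02,0.04,0.06,0.08,0.1,0.12,0.14,0.16,0.185,0.185]}'
python3 -m pendant '{"claw":[1,1,1,1,1,1,1,1,1,1],"travel":[[1,-3,0],[2,-6,0],[2.2,-6.1,0],[2.2,-6.1,0],[2.2,-6.1,0],[2.2,-6.1,0],[2.2,-6.1,0],[2.2,-6.1,0],[2.2,-6.1,0],[2.2,-6.1,0]],"spin":[0,0,0,0,0,0,0,0,0,0]}'
python3 - <<'E'
from h import *
s=manip.state(); print(s["eef_pos"],s["q"]); print(s["tcp_rot"])
f=manip.grab_frame("wrist"); save(f,"wrist1"); W=cloud(f); np.savez("f_w1",W=W,**f)
X,Y,Z=np.moveaxis(W,-1,0); d=f["depth"]>0
box=d&(abs(X-.58)<.12)&(abs(Y-.165)<.1)
for nm,m in [("lid",box&(Z>.092)&(Z<.112)),("bar",box&(Z>.12)&(Z<.14))]:
    if m.sum(): print(nm,m.sum(),cv2.minAreaRect((W[m][:,:2]*1000).astype(np.float32)),np.median(Z[m]))
E
```

```text
t: 2.87
eef_pos: [0.5227, 0.0603, 0.2291]
tcp_rot: [[0.941, -0.338, 0.0], [-0.338, -0.941, -0.0], [0.0, -0.0, -1.0]]
contact_force: [0.5, -2.3, 0.4]
width: 0.0856
t: 3.7
eef_pos: [0.5628, 0.1078, 0.2293]
tcp_rot: [[0.941, -0.338, 0.0], [-0.338, -0.941, 0.0], [0.0, -0.0, -1.0]]
contact_force: [-1.0, -0.1, 0.3]
width: 0.0854
[0.56280288 0.10777101 0.2293394 ] [ 1.44685643e-01 -1.06684912e-01  1.66467048e+00 -2.56645169e-06
  1.58319912e+00  2.06020948e+00]
[[ 9.41167489e-01 -3.37940224e-01  4.04073177e-04]
 [-3.37940273e-01 -9.41167556e-01  5.62816388e-05]
 [ 3.61280735e-04 -1.89523048e-04 -9.99999917e-01]]
lid 5525 ((584.9520874023438, 167.681396484375), (60.307960510253906, 110.10726928710938), 69.4911117553711) 0.10196840307360422
bar 1263 ((585.5889282226562, 167.4036865234375), (14.684917449951172, 64.85775756835938), 70.00540161132812) 0.12951209305620914
```

View pics/wrist1.png

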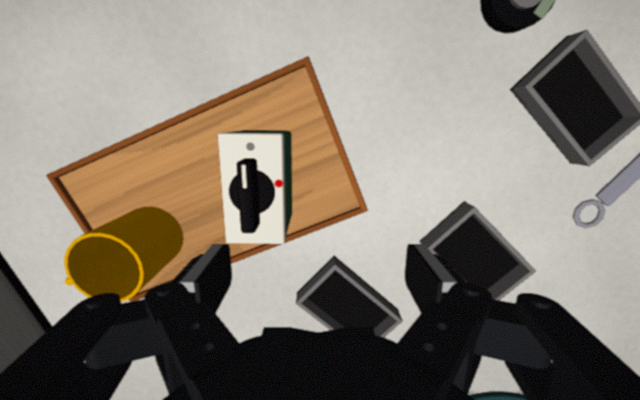

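```bash
python3 -m pendant '{"claw":[1,1,1,1,1,1,1,1,1,1],"travel":[[0,-3,0],[0.1,-5.5,0],[0.1,-6.4,1],[0.1,-6.4,3],[0.1,-6.4,6],[0.1,-6.4,9],[0.1,-6.4,11],[0.1,-6.4,13],[0.1,-6.4,14.1],[0.1,-6.4,14.1]],"spin":[0,0.005,0.005,0.005,0.005,0.005,0.005,0.005,0.005,0.005]}' 60
python3 - <<'E'
from h import *
s=manip.state(); print(s["eef_pos"])
f=manip.grab_frame("wrist"); save(f,"wrist2")
E
```

```text
t: 4.58
eef_pos: [0.5842, 0.1676, 0.0852]
tcp_rot: [[0.94, -0.342, -0.004], [-0.342, -0.94, -0.001], [-0.003, 0.002, -1.0]]
contact_force: [-0.1, -0.1, -0.7]
width: 0.0855
[0.58422814 0.16755188 0.08522854]
```

View pics/wrist2.png

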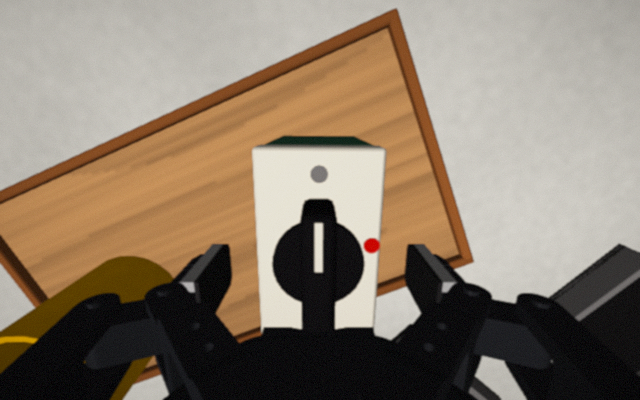

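The wrist view shows the lid (columns 253–385) centred between the fingers (230 and 408). I'll close on it now.

```bash
python3 -m pendant '{"claw":[0.6,0.4,0.2,0,-0.3,-0.6,-1,-1,-1,-1],"travel":[[0,0,0],[0,0,0],[0,0,0],[0,0,0],[0,0,0],[0,0,0],[0,0,0],[0,0,0],[0,0,0],[0,0,0]],"spin":[0,0,0,0,0,0,0,0,0,0]}' 60
```

```text
t: 5.47
eef_pos: [0.5862, 0.168, 0.0903]
tcp_rot: [[0.94, -0.342, 0.002], [-0.342, -0.94, 0.0], [0.002, -0.001, -1.0]]
contact_force: [-3.7, -2.4, 8.9]
width: 0.0574
```

```bash
python3 -m pendant '{"claw":[-1,-1,-1,-1,-1,-1,-1,-1,-1,-1],"travel":[[0,0,-0.3],[0,0,-0.8],[0,0,-1.5],[0,0,-2.5],[0,0,-3.5],[0,0,-4.5],[0,0,-5.5],[0,0,-6.5],[0,0,-7],[0,0,-7]],"spin":[0,0,0,0,0,0,0,0,0,0]}' 60
python3 - <<'E'
from h import *
s=manip.state(); print(s["eef_pos"],s["tcp_rot"],s["width"],s["contact_force"])
f=manip.grab_frame("wrist"); save(f,"wrist3"); f=manip.grab_frame("side"); save(f,"side3")
E
```

```text
t: 6.3
eef_pos: [0.586, 0.1682, 0.1599]
tcp_rot: [[0.94, -0.342, 0.002], [-0.342, -0.94, 0.001], [0.002, -0.001, -1.0]]
contact_force: [0.1, -0.3, -3.3]
width: 0.0571
[0.58600175 0.16816503 0.15989738] [[ 9.39633189e-01 -3.42176997e-01  2.09101298e-03]
 [-3.42178725e-01 -9.39634741e-01  5.22503480e-04]
 [ 1.78599977e-03 -1.20646177e-03 -9.99997677e-01]] 0.05710540905311644 [ 0.11599155 -0.34920772 -3.31511579]
```

View pics/wrist3.png

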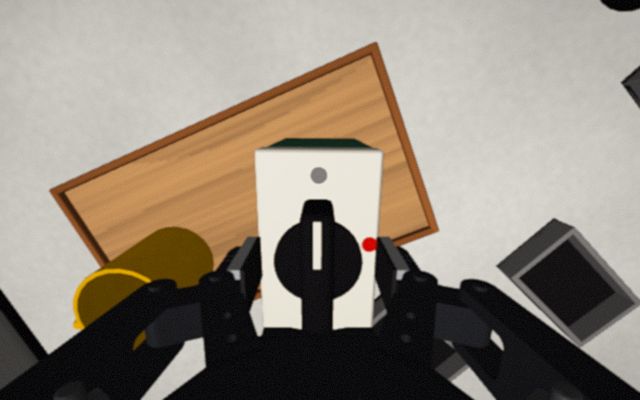

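View pics/side3.png

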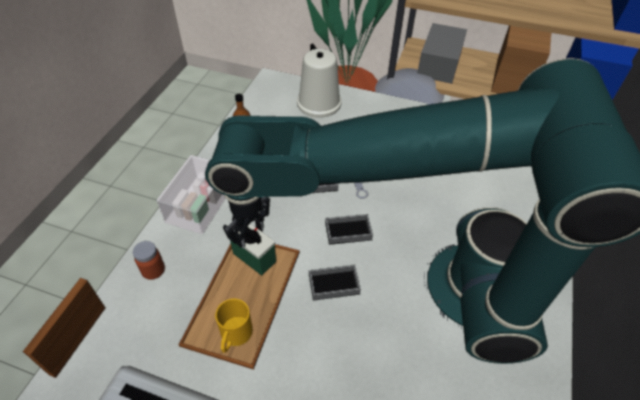

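The canister is off the tray and level in the grip. Next I'll carry it to above the far holder.

```bash
python3 -m pendant '{"claw":[-1,-1,-1,-1,-1,-1,-1,-1,-1,-1],"travel":[[0.2,1,0],[0.7,3,0],[1.4,6,0],[2.1,9,0],[2.8,12,0],[3.5,15,0],[4.2,18,0],[4.9,21,0],[5.6,24,0],[6.3,27,0]],"spin":[0,-0.04,-0.1,-0.17,-0.24,-0.31,-0.38,-0.45,-0.52,-0.59]}' 60
python3 - <<'E'
from h import *
s=manip.state(); p=s["eef_pos"];R=s["tcp_rot"]; a=np.degrees(np.arctan2(R[1,0],R[0,0]))
d=np.array([.5415,-.209,0])-p; d[2]=0; print(p,a,d@R*100,np.radians(a-26.6))
E
```

```text
t: 7.23
eef_pos: [0.5513, -0.109, 0.1575]
tcp_rot: [[0.97, 0.242, -0.001], [0.242, -0.97, 0.0], [-0.001, -0.0, -1.0]]
contact_force: [-0.1, 0.5, -5.1]
width: 0.0572
[ 0.55132302 -0.10904036  0.15748215] 13.988037887619143 [-3.36938940e+00  9.46210467e+00 -3.14690958e-04] -0.22012026399782508
```

```bash
python3 -m pendant '{"claw":[-1,-1,-1,-1,-1,-1,-1,-1,-1,-1],"travel":[[-0.9,2.5,0],[-1.7,5,0],[-2.5,7,0],[-3,8.5,0],[-3.3,9.2,0],[-3.4,9.6,0],[-3.4,9.6,0],[-3.4,9.6,0],[-3.4,9.6,0],[-3.4,9.6,0]],"spin":[-0.05,-0.1,-0.15,-0.18,-0.2,-0.22,-0.22,-0.22,-0.22,-0.22]}' 60
python3 - <<'E'
from h import *
s=manip.state(); p=s["eef_pos"];R=s["tcp_rot"]; a=np.degrees(np.arctan2(R[1,0],R[0,0])); print(p,a)
for n in ["wrist","top","side"]:
    f=manip.grab_frame(n); save(f,n+"4"); W=cloud(f); np.savez("f_%s4"%n,W=W,**f); d=f["depth"]>0; X,Y,Z=np.moveaxis(W,-1,0)
    m=d&(np.hypot(X-.542,Y+.209)<.09)&(Z>.018)&(Z<.036)&(np.hypot(X-.674,Y+.163)>.06)
    if m.sum()>40:
        q=rim_fit(W[m][:,:2],[.542,-.209,.46]); print(n,m.sum(),q.x,np.degrees(q.x[2]),q.fun/m.sum())
    box=d&(abs(X-.542)<.1)&(abs(Y+.209)<.1)
    m=box&(Z>.16)&(Z<.178)
    if m.sum(): print("lid",m.sum(),cv2.minAreaRect((W[m][:,:2]*1000).astype(np.float32)),np.median(Z[m]))
E
```

```text
t: 8.07
eef_pos: [0.5421, -0.2082, 0.1579]
tcp_rot: [[0.896, 0.445, -0.0], [0.445, -0.896, 0.0], [-0.0, -0.0, -1.0]]
contact_force: [-0.3, 0.0, -4.2]
width: 0.0574
[ 0.54209661 -0.20819977  0.15793641] 26.39812317116644
wrist 767 [ 0.54192561 -0.20864065  0.45969925] 26.338826670800188 0.20152924487227783
lid 17592 ((547.2020263671875, -205.81585693359375), (96.79792785644531, 84.6556625366211), 25.846900939941406) 0.169829495651257
lid 286 ((531.8317260742188, -209.073486328125), (105.92505645751953, 55.91031265258789), 42.285858154296875) 0.16977867876278802
side 215 [ 0.5403261  -0.20695513  0.4695725 ] 26.904522188843956 0.7009792854950078
lid 379 ((537.6232299804688, -202.64019775390625), (110.96197509765625, 72.12492370605469), 24.99149513244629) 0.1694733006506675
```

View pics/wrist4.png

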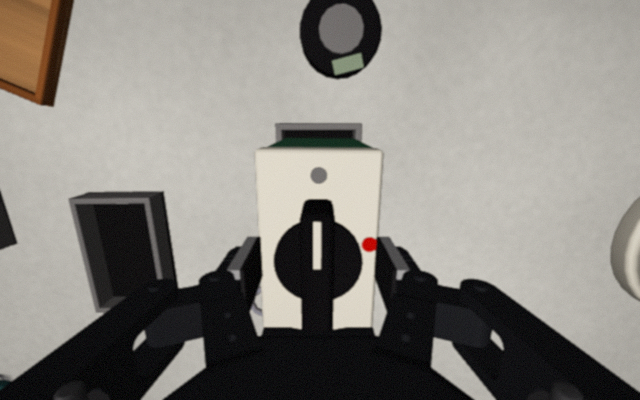

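View pics/top4.png

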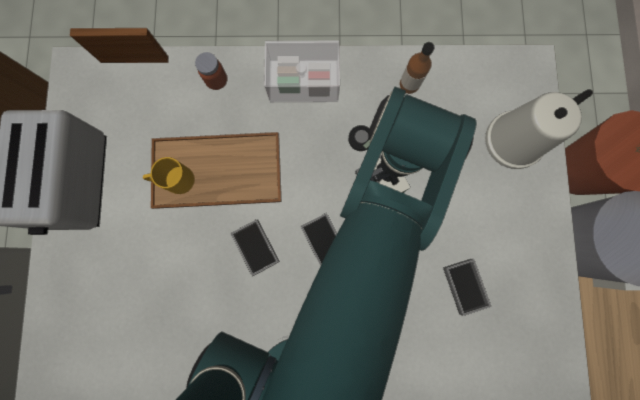

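Run:
```python
from h import *
z=np.load("f_wrist4.npz"); W=z["W"]; d=z["depth"]>0; X,Y,Z=np.moveaxis(W,-1,0)
p=np.array([.5421,-.2082]); a=np.radians(26.4); ux=np.array([np.cos(a),np.sin(a)]); uy=np.array([-ux[1],ux[0]])
q=W[...,:2]-p; x=q@ux; y=q@uy
m=d&(Z>.162)&(Z<.176)&(abs(y)<.028)&(x>0)&(x<.08)
print("lid front x by pct",np.percentile(x[m],[99,99.8,100])*1e3)
for xx in [.02,.03,.04,.05]:
    k=d&(Z>.162)&(Z<.176)&(abs(x-xx)<.003)&(abs(y)<.04)
    print("lid y",xx,np.percentile(y[k],[.5,99.5])*1e3)
m=d&(Z>.02)&(Z<.034)&(abs(y)<.038)&(x>.03)&(x<.09)
print("rim x",np.percentile(x[m],[0.5,1,50,99,99.5])*1e3,m.sum())
m=d&(Z>.02)&(Z<.034)&(abs(y)<.06)&(x>.055)&(x<.09); print("rim y",np.percentile(y[m],[.5,99.5])*1e3)
# lid axis: hub/bar
m=d&(Z>.19)&(Z<.205)&(abs(y)<.02)&(abs(x)<.05); print("bar x max",np.percentile(x[m],99.5)*1e3 if m.sum() else None, np.median(y[m])*1e3 if m.sum() else None)
v,u=np.where(m);
```

```text
lid front x by pct [53.83472098 54.03546828 54.23702678]
lid y 0.02 [-29.68483499  29.36014588]
lid y 0.03 [-29.63883094  29.16430796]
lid y 0.04 [-29.80014879  29.04969087]
lid y 0.05 [-29.76872261  28.87289871]
rim x [48.9374624  49.71218845 60.58262307 64.08871067 64.09498002] 681
rim y [-39.98911421  39.0319092 ]
bar x max 32.114351610287926 0.1715950053327316
```

Centring is within about 0.5 mm both ways: lid front at 54.2 mm against holder front at 64.1 mm, where a 10 mm difference is expected. I'll lower it.

```bash
python3 -m pendant '{"claw":[-1,-1,-1,-1,-1,-1,-1,-1,-1,-1],"travel":[[0,0,0.7],[0,0,1.8],[0,0,3],[0,0,4],[0,0,4.8],[0,0,5.4],[0,0,5.8],[0,0,6.1],[0,0,6.2],[0,0,6.2]],"spin":[0,0,0,0,0,0,0,0,0,0]}' 60
```

```text
t: 9.05
eef_pos: [0.5422, -0.2086, 0.0962]
tcp_rot: [[0.896, 0.445, 0.0], [0.445, -0.896, -0.0], [0.0, 0.0, -1.0]]
contact_force: [0.2, -0.2, -3.8]
width: 0.0573
```

```bash
python3 -m pendant '{"claw":[-1,-1,-1,-1,-1,-1,-1,-1,-1,-1],"travel":[[0,0,0.1],[0,0,0.18],[0,0,0.26],[0,0,0.33],[0,0,0.4],[0,0,0.45],[0,0,0.5],[0,0,0.53],[0,0,0.56],[0,0,0.56]],"spin":[0,0,0,0,0,0,0,0,0,0]}' 60
```

```text
t: 9.88
eef_pos: [0.5422, -0.2086, 0.0906]
tcp_rot: [[0.896, 0.445, 0.0], [0.445, -0.896, -0.0], [-0.0, 0.0, -1.0]]
contact_force: [-0.6, -0.2, -2.3]
width: 0.0575
```

```bash
python3 -m pendant '{"claw":[-1,-1,-1,-1,-1,-1,-1,-1,-1,-1],"travel":[[0,0,0.02],[0,0,0.04],[0,0,0.06],[0,0,0.08],[0,0,0.1],[0,0,0.12],[0,0,0.14],[0,0,0.15],[0,0,0.15],[0,0,0.15]],"spin":[0,0,0,0,0,0,0,0,0,0]}' 60
```

```text
t: 10.72
eef_pos: [0.5424, -0.2089, 0.0903]
tcp_rot: [[0.896, 0.445, 0.001], [0.445, -0.896, -0.001], [0.0, 0.001, -1.0]]
contact_force: [-6.2, -1.8, 12.4]
width: 0.0572
```

It's seated, with about 12 N upward on the tool. I'll release it now.

```bash
python3 -m pendant '{"claw":[-1,0.4,0.5,0.7,0.85,1,1,1,1,1],"travel":[[0,0,-0.12],[0,0,-0.12],[0,0,-0.12],[0,0,-0.12],[0,0,-0.12],[0,0,-0.12],[0,0,-0.12],[0,0,-0.5],[0,0,-2],[0,0,-4]],"spin":[0,0,0,0,0,0,0,0,0,0]}' 60
python3 -m pendant '{"claw":[1,1,1,1,1,1,1,1,1,1],"travel":[[0,0,-2],[0,0,-4],[0,0,-5.5],[0,0,-6.5],[0,0,-7],[0,0,-7],[0,0,-7],[0,0,-7],[0,0,-7],[0,0,-7]],"spin":[0,0,0,0,0,0,0,0,0,0]}'
python3 - <<'E'
from h import *
s=manip.state(); p=s["eef_pos"];R=s["tcp_rot"]; a=np.degrees(np.arctan2(R[1,0],R[0,0])); print(p,a,s["q"])
f=manip.grab_frame("wrist"); save(f,"wrist5"); W=cloud(f); d=f["depth"]>0; X,Y,Z=np.moveaxis(W,-1,0)
box=d&(abs(X-.542)<.1)&(abs(Y+.209)<.08)
for nm,m in [("lid",box&(Z>.093)&(Z<.109)),("bar",box&(Z>.12)&(Z<.14))]:
    if m.sum(): print(nm,m.sum(),cv2.minAreaRect((W[m][:,:2]*1000).astype(np.float32)),np.median(Z[m]),np.percentile(Z[m],[2,98]))
np.savez("f_w5",W=W,**f)
E
```

```text
t: 11.55
eef_pos: [0.5415, -0.2082, 0.1282]
tcp_rot: [[0.896, 0.445, -0.002], [0.445, -0.896, 0.001], [-0.002, -0.002, -1.0]]
contact_force: [-0.1, -0.2, 0.3]
width: 0.0855
t: 12.38
eef_pos: [0.542, -0.2085, 0.1982]
tcp_rot: [[0.896, 0.445, -0.001], [0.445, -0.896, 0.0], [-0.001, -0.001, -1.0]]
contact_force: [0.3, 0.8, 0.2]
width: 0.085
[ 0.54198518 -0.20849139  0.19821259] 26.396925246987944 [-4.11156825e-01 -7.87302128e-02  1.68891564e+00 -1.03858245e-06
  1.53248677e+00  6.98926571e-01]
lid 6975 ((541.8223266601562, -210.08811950683594), (110.0020980834961, 60.136959075927734), 25.87720489501953) 0.10201935375708616 [0.10023127 0.10657905]
bar 1455 ((542.686767578125, -209.9455108642578), (64.87029266357422, 13.724452018737793), 26.10453224182129) 0.1296262588134077 [0.1266692  0.13115425]
```

View pics/wrist5.png

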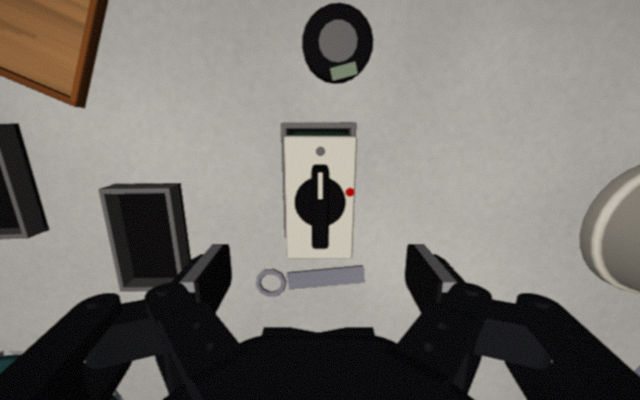

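The canister is seated: lid height is 0.102 m, the same as on the tray, and the knob is at (320,203) along its length. Before gripping the knob I'll check how far the fingertips reach when nearly shut.

```bash
python3 -m pendant '{"claw":[0.5,0,-0.3,-0.6,-0.6,-0.6,-0.6,-0.6,-0.6,-0.6],"travel":[[0,0.1,0],[0,0.1,0],[0,0.1,0],[0,0.1,0],[0,0.1,0],[0,0.1,0],[0,0.1,0],[0,0.1,0],[0,0.1,0],[0,0.1,0]],"spin":[0,0.005,0.005,0.005,0.005,0.005,0.005,0.005,0.005,0.005]}' 60
python3 - <<'E'
from h import *
s=manip.state(); p=s["eef_pos"]; print(p,s["width"])
f=manip.grab_frame("wrist"); save(f,"wrist6"); W=cloud(f); d=f["depth"]>0; X,Y,Z=np.moveaxis(W,-1,0)
m=d&(np.hypot(X-p[0],Y-p[1])<.05)&(Z>.14)
print(m.sum(),np.sort(Z[m])[[0,20,100,300]]-p[2])
E
```

```text
t: 13.27
eef_pos: [0.5426, -0.2094, 0.199]
tcp_rot: [[0.898, 0.44, 0.0], [0.44, -0.898, 0.0], [0.0, 0.0, -1.0]]
contact_force: [0.5, 0.0, 0.1]
width: 0.0173
[ 0.54262864 -0.20942658  0.19902807] 0.017262507336010594
44592 [0.00482443 0.00619046 0.00887009 0.01382863]
```

View pics/wrist6.png

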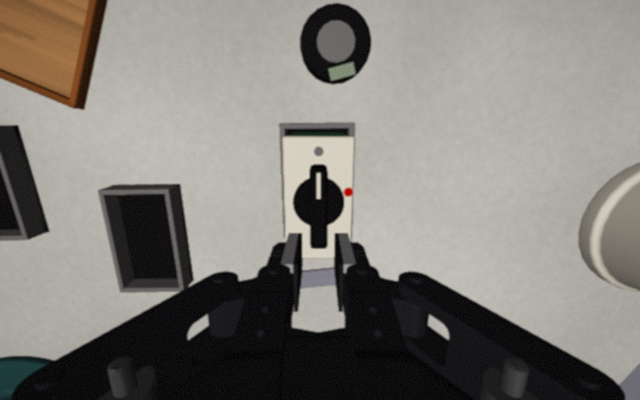

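Run:
```python
from h import *
s=manip.state(); p=s["eef_pos"]; R=s["tcp_rot"]
f=manip.grab_frame("wrist"); W=cloud(f); 
fl,Rc,t=cam(f); print("cam pos in tool",(-Rc.T@t-p)@R, "axis",Rc[2]@R)
for (u,v) in [(292,238),(292,245),(297,260),(299,280),(285,250),(345,238),(345,250),(300,300),(250,290)]:
    print(u,v,f["depth"][v,u],np.round((W[v,u]-p)@R*1e3,1))
for tz in [0,10,22,35]:
  print(tz,proj(f,p+R@np.array([[.011,-.0087,tz*1e-3],[.011,.0087,tz*1e-3]]).T[:,0]),proj(f,p+R@np.array([.011,.0087,tz*1e-3])))
```

```text
cam pos in tool [ 0.06668962  0.00027846 -0.14563885] axis [-2.62913423e-01  1.52469797e-06  9.64819430e-01]
292 238 0.14152752 [ 11.4 -12.3 -14. ]
292 245 0.13349225 [ 11.4 -11.6 -22.3]
297 260 0.12132329 [ 10.4  -8.5 -35.2]
299 280 0.13379304 [ -4.3  -8.5 -26.3]
285 250 0.12842222 [ 11.4 -14.3 -27.6]
345 238 0.14144452 [ 11.4  13.4 -14.1]
345 250 0.12894407 [ 11.1  12.3 -27.1]
300 300 0.39351282 [-168.1  -24.1  198.2]
250 290 0.10563617 [  7.2 -24.4 -52.4]
0 [[301.07680854 228.31543715]] [[333.69476793 228.27166836]]
10 [[302.05364745 221.97962538]] [[332.76204995 221.93841997]]
22 [[303.08478995 215.2915986 ]] [[331.77748109 215.25309893]]
35 [[304.0592423  208.97126617]] [[330.84704183 208.93532336]]
```

Run:
```python
from h import *
s=manip.state(); p=s["eef_pos"]; R=s["tcp_rot"]
f=manip.grab_frame("wrist"); W=cloud(f); T=(W-p)@R*1e3
for u in [290,294,320]:
    print(u,[(v,*np.round(T[v,u]).astype(int)) for v in range(226,400,8)])
f=manip.grab_frame("side"); save(f,"side6"); W=cloud(f); T=(W-p)@R*1e3
d=f["depth"]>0
m=d&(np.hypot(T[...,0],T[...,1])<45)&(T[...,2]<60)
print(m.sum(),np.sort(T[m][:,2])[-30:].round())
uv=proj(f,p+np.array([[0,0,-.022],[0,0,0],[0,0,.03]])); print(uv)
c=uv[1].astype(int); crop=f["image"][c[1]-50:c[1]+60,c[0]-60:c[0]+60,::-1]
cv2.imwrite("pics/crop6.png",cv2.resize(crop,None,fx=5,fy=5))
```

```text
290 [(226, np.int64(-24), np.int64(-24), np.int64(96)), (234, np.int64(11), np.int64(-14), np.int64(-9)), (242, np.int64(11), np.int64(-13), np.int64(-19)), (250, np.int64(11), np.int64(-12), np.int64(-27)), (258, np.int64(11), np.int64(-11), np.int64(-35)), (266, np.int64(11), np.int64(-11), np.int64(-41)), (274, np.int64(7), np.int64(-11), np.int64(-41)), (282, np.int64(7), np.int64(-10), np.int64(-47)), (290, np.int64(5), np.int64(-10), np.int64(-49)), (298, np.int64(2), np.int64(-10), np.int64(-49)), (306, np.int64(-2), np.int64(-11), np.int64(-48)), (314, np.int64(-5), np.int64(-10), np.int64(-50)), (322, np.int64(-7), np.int64(-10), np.int64(-51)), (330, np.int64(10), np.int64(-8), np.int64(-77)), (338, np.int64(12), np.int64(-7), np.int64(-82)), (346, np.int64(12), np.int64(-7), np.int64(-85)), (354, np.int64(11), np.int64(-7), np.int64(-86)), (362, np.int64(11), np.int64(-6), np.int64(-89)), (370, np.int64(11), np.int64(-6), np.int64(-91)), (378, np.int64(12), np.int64(-6), np.int64(-94)), (386, np.int64(11), np.int64(-6), np.int64(-95)), (394, np.int64(10), np.int64(-6), np.
[... 1774 characters left out ...]
t64(198)), (330, np.int64(-217), np.int64(3), np.int64(199)), (338, np.int64(12), np.int64(1), np.int64(-82)), (346, np.int64(11), np.int64(1), np.int64(-84)), (354, np.int64(11), np.int64(1), np.int64(-87)), (362, np.int64(12), np.int64(1), np.int64(-90)), (370, np.int64(12), np.int64(1), np.int64(-92)), (378, np.int64(11), np.int64(1), np.int64(-93)), (386, np.int64(12), np.int64(1), np.int64(-96)), (394, np.int64(11), np.int64(1), np.int64(-97))]
1375 [-21. -20. -20. -20. -19. -18. -17. -17. -17. -16. -16. -16. -15. -14.
 -13. -13. -13. -13. -12. -12. -11. -10.  -9.  -9.  -9.  -8.  -7.  -6.
  -4.  -1.]
[[316.3986514  142.72617495]
 [316.47546177 137.14479176]
 [316.58321081 129.31526718]]
```

View pics/crop6.png

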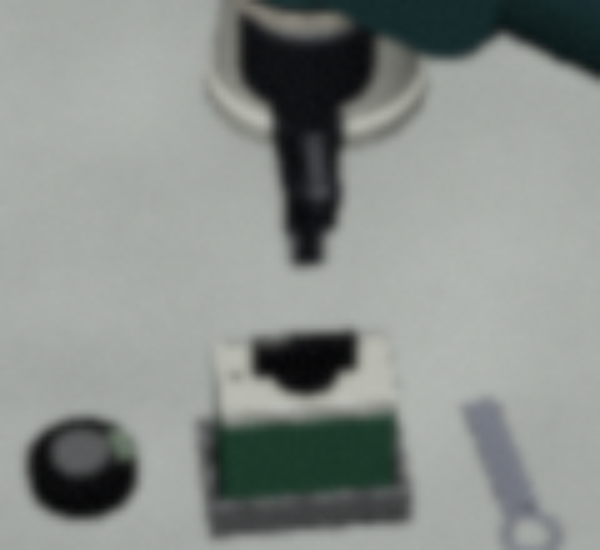

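Run:
```python
import cv2,numpy as np
a=cv2.imread("pics/side3.png")[190:290,200:310]; b=cv2.imread("pics/wrist4.png")[190:300,210:430]
cv2.imwrite("pics/crop3.png",cv2.resize(a,None,fx=5,fy=5)); cv2.imwrite("pics/crop4.png",cv2.resize(b,None,fx=3.5,fy=3.5))
z=np.load("f_wrist4.npz"); W=z["W"]; 
p=np.array([.5421,-.2082,.1579]); a=np.radians(26.4); R=np.array([[np.cos(a),np.sin(a),0],[np.sin(a),-np.cos(a),0],[0,0,-1]])
T=(W-p)@R*1e3
for u in [240,248,254,262,300,380,386,392,400]: print(u,[(v,*T[v,u].round().astype(int).tolist()) for v in range(232,300,6)])
```

```text
240 [(232, -54, -87, 157), (238, -61, -87, 157), (244, 67, 0, -146), (250, 11, -34, -27), (256, 11, -33, -32), (262, 12, -31, -39), (268, 11, -30, -44), (274, 10, -30, -46), (280, 7, -30, -46), (286, 5, -30, -46), (292, 1, -30, -45), (298, 17, -22, -72)]
248 [(232, -53, -78, 157), (238, 12, -34, -14), (244, 11, -32, -21), (250, 11, -31, -27), (256, 11, -29, -33), (262, 10, -29, -37), (268, 8, -28, -38), (274, 6, -29, -38), (280, 3, -29, -39), (286, 1, -29, -39), (292, -2, -29, -40), (298, -4, -29, -41)]
254 [(232, -54, -71, 158), (238, 11, -31, -14), (244, 11, -29, -21), (250, 10, -28, -26), (256, 7, -29, -24), (262, 5, -29, -26), (268, 2, -29, -27), (274, 0, -29, -28), (280, -3, -29, -28), (286, -6, -29, -29), (292, -8, -29, -30), (298, -11, -29, -30)]
262 [(232, 13, -27, -11), (238, 10, -28, -11), (244, 7, -28, -12), (250, 4, -28, -11), (256, 0, -28, -11), (262, -3, -28, -11), (268, -6, -28, -12), (274, -10, -29, -10), (280, -13, -29, -12), (286, -17, -29, -12), (292, -21, -29, -11), (298, -24, -29, -11)]
300 [(232, 24, -7, -38), (238, 21, -7, -38), (244, 18, -7, -37), (250, 16, -7
[... 440 characters left out ...]
8, 11, 34, -13), (244, 11, 32, -21), (250, 11, 31, -27), (256, 11, 29, -32), (262, 10, 29, -36), (268, 7, 29, -36), (274, 5, 29, -37), (280, 2, 29, -37), (286, 0, 29, -38), (292, -2, 29, -39), (298, -5, 29, -39)]
392 [(232, -53, 83, 157), (238, -61, 83, 157), (244, 11, 35, -21), (250, 11, 33, -27), (256, 11, 31, -34), (262, 11, 30, -39), (268, 11, 29, -44), (274, 9, 29, -45), (280, 7, 29, -45), (286, 4, 29, -45), (292, 2, 29, -46), (298, 17, 22, -72)]
400 [(232, -54, 92, 158), (238, -61, 92, 158), (244, -68, 93, 158), (250, 7, 40, -18), (256, 11, 35, -33), (262, 11, 34, -38), (268, 11, 32, -44), (274, 9, 32, -45), (280, 7, 32, -45), (286, 12, 28, -58), (292, 12, 27, -61), (298, 17, 24, -72)]
```

View pics/crop3.png

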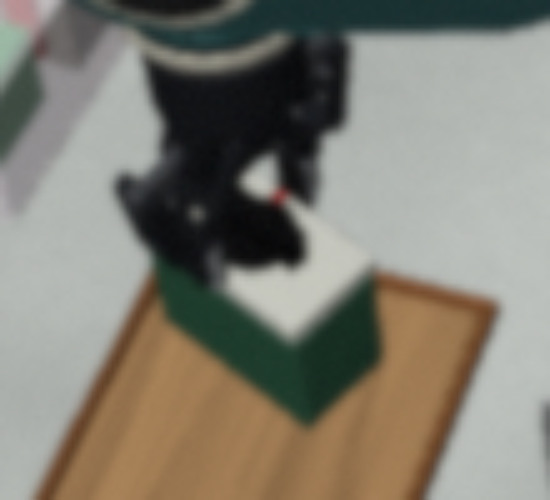

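View pics/crop4.png

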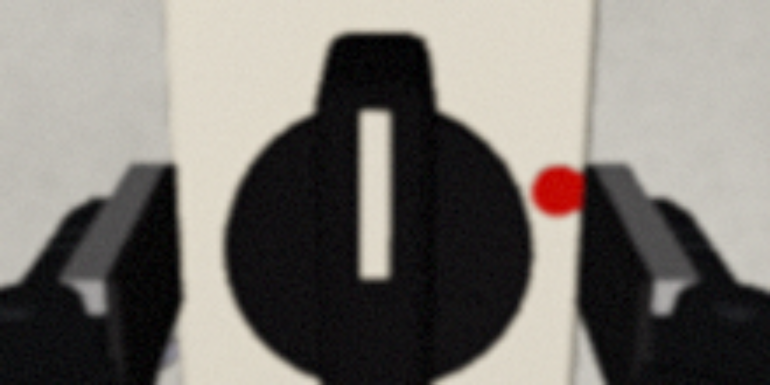

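Run:
```python
from h import *
s=manip.state(); p=s["eef_pos"]; R=s["tcp_rot"]; print(p, s["t"])
f=manip.grab_frame("wrist"); W=cloud(f); T=(W-p)@R*1e3
for u in [292,296,299,341,346]: print(u,[(v,f["image"][v,u].tolist(),T[v,u].round().astype(int).tolist()) for v in range(228,238)])
cv2.imwrite("pics/crop7.png",cv2.resize(f["image"][180:300,250:390,::-1],None,fx=5,fy=5))
```

```text
[ 0.54259646 -0.20945597  0.19899131] 13.4667
292 [(228, [214, 209, 193], [-26, -23, 98]), (229, [209, 203, 189], [-27, -23, 97]), (230, [214, 209, 195], [-28, -23, 98]), (231, [216, 209, 195], [-29, -23, 97]), (232, [191, 185, 169], [-30, -23, 97]), (233, [130, 125, 117], [11, -13, -7]), (234, [78, 79, 78], [11, -13, -8]), (235, [69, 70, 68], [11, -13, -9]), (236, [74, 74, 73], [11, -13, -11]), (237, [73, 72, 73], [11, -12, -13])]
296 [(228, [215, 210, 196], [-26, -19, 97]), (229, [212, 206, 189], [-27, -19, 97]), (230, [214, 209, 195], [-28, -19, 98]), (231, [215, 208, 193], [-28, -19, 97]), (232, [192, 187, 171], [-30, -19, 98]), (233, [128, 124, 116], [11, -11, -8]), (234, [80, 80, 77], [11, -11, -8]), (235, [74, 71, 73], [11, -11, -10]), (236, [73, 69, 68], [11, -11, -11]), (237, [69, 72, 70], [11, -11, -13])]
299 [(228, [215, 208, 193], [-26, -17, 97]), (229, [211, 205, 190], [-27, -17, 97]), (230, [211, 204, 191], [-28, -17, 97]), (231, [213, 205, 192], [-29, -17, 98]), (232, [188, 180, 168], [-30, -17, 98]), (233, [110, 107, 99], [11, -9, -7]), (234, [38, 37, 32], [11, -9, -8
[... 173 characters left out ...]
92], [-27, 21, 98]), (230, [215, 209, 195], [-28, 21, 98]), (231, [212, 208, 194], [-29, 21, 97]), (232, [192, 186, 172], [-30, 21, 98]), (233, [129, 123, 117], [11, 12, -7]), (234, [81, 79, 77], [11, 12, -9]), (235, [73, 71, 71], [11, 12, -10]), (236, [79, 76, 78], [11, 12, -12]), (237, [71, 69, 70], [11, 12, -12])]
346 [(228, [214, 206, 192], [-26, 25, 97]), (229, [213, 208, 194], [-27, 25, 97]), (230, [213, 209, 191], [-28, 25, 97]), (231, [212, 208, 197], [-29, 25, 97]), (232, [191, 184, 172], [-30, 25, 98]), (233, [133, 131, 123], [11, 15, -6]), (234, [83, 79, 77], [12, 14, -10]), (235, [71, 68, 72], [11, 14, -10]), (236, [70, 71, 71], [11, 14, -10]), (237, [75, 72, 73], [11, 14, -13])]
```

View pics/crop7.png

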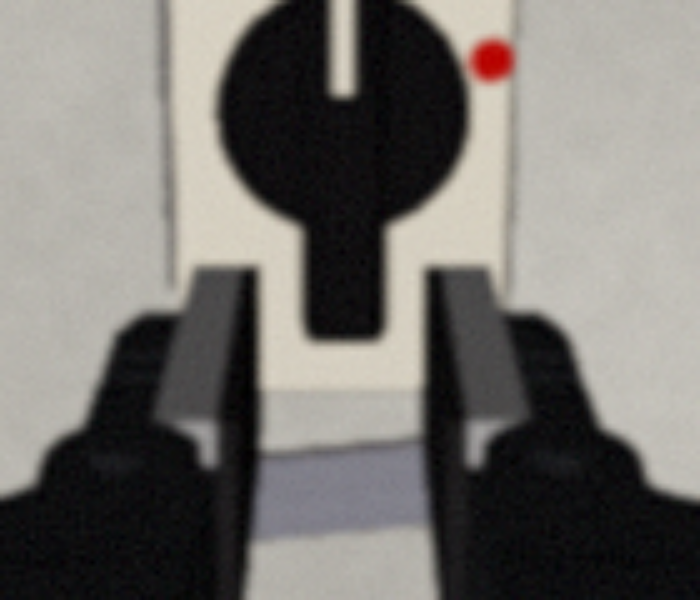

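The spec and the wrist picture disagree. The spec puts the fingertips 22 mm ahead of the TCP, but the picture shows them about 7 mm behind it. I'll descend to a height that is safe under either reading and look there.

```bash
python3 -m pendant '{"claw":[-0.2,-0.2,-0.2,-0.2,-0.2,-0.2,-0.2,-0.2,-0.2,-0.2],"travel":[[0,0,0],[0,0,1],[0,0,2.5],[0,0,4],[0,0,5],[0,0,5.8],[0,0,6.3],[0,0,6.4],[0,0,6.4],[0,0,6.4]],"spin":[0,0,0,0,0,0,0,0,0,0]}' 40
python3 - <<'E'
from h import *
s=manip.state(); p=s["eef_pos"]; R=s["tcp_rot"]; print(p, s["t"],s["contact_force"])
f=manip.grab_frame("wrist"); save(f,"wrist8"); W=cloud(f); T=(W-p)@R*1e3
f2=manip.grab_frame("side")
a=cv2.resize(f["image"][150:300,210:430,::-1],(660,450)); c=proj(f2,p)[0].astype(int); print(c)
b=cv2.resize(f2["image"][c[1]-40:c[1]+50,c[0]-50:c[0]+50,::-1],(500,450))
cv2.imwrite("pics/a8.png",a); cv2.imwrite("pics/b8.png",b)
E
```

```text
t: 14.35
eef_pos: [0.5429, -0.2095, 0.1356]
tcp_rot: [[0.898, 0.44, 0.001], [0.44, -0.898, -0.0], [0.0, 0.001, -1.0]]
contact_force: [0.7, -0.4, -0.1]
width: 0.0341
[ 0.54285436 -0.20954967  0.13559127] 14.35 [ 0.70030927 -0.44139896 -0.06128416]
[316 152]
```

View pics/a8.png

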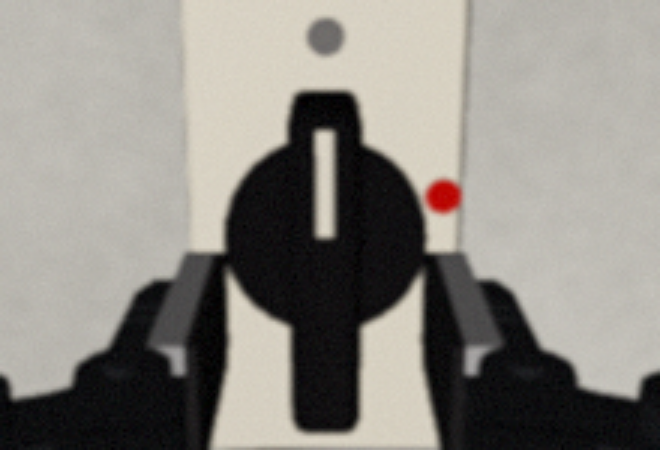

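View pics/b8.png

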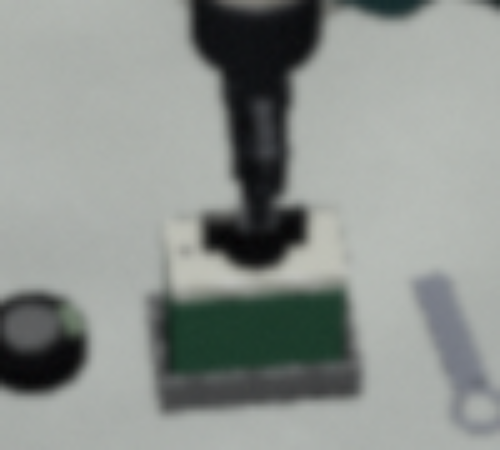

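Run:
```python
from h import *
s=manip.state(); p=s["eef_pos"]; R=s["tcp_rot"]
f=dict(np.load("f_side.npz")); f={k:(v.item() if v.ndim==0 else v) for k,v in f.items()}
c=proj(f,p)[0].astype(int)
for tz in [-15,-8,0,10,22]:
    pts=np.array([p+R@np.array([x,-.02,tz/1e3]) for x in(-.011,.011)])
    pts2=np.array([p+R@np.array([x,.02,tz/1e3]) for x in(-.011,.011)])
    print(tz,((proj(f,pts)-c+[50,40])*5).round().tolist(),((proj(f,pts2)-c+[50,40])*5).round().tolist())
```

```text
-15 [[273.0, 208.0], [237.0, 210.0]] [[265.0, 162.0], [229.0, 165.0]]
-8 [[273.0, 216.0], [237.0, 219.0]] [[265.0, 171.0], [229.0, 173.0]]
0 [[273.0, 226.0], [237.0, 228.0]] [[265.0, 180.0], [229.0, 183.0]]
10 [[273.0, 238.0], [237.0, 240.0]] [[265.0, 192.0], [229.0, 195.0]]
22 [[272.0, 252.0], [236.0, 254.0]] [[264.0, 206.0], [229.0, 209.0]]
```

Both cameras put the tips near the TCP, not 22 mm ahead of it. I'll go down in slow steps and watch the force.

```bash
python3 -m pendant '{"claw":[-0.2,-0.2,-0.2,-0.2,-0.2,-0.2,-0.2,-0.2,-0.2,-0.2],"travel":[[0,0,0.1],[0,0,0.2],[0,0,0.35],[0,0,0.5],[0,0,0.65],[0,0,0.8],[0,0,0.95],[0,0,1.1],[0,0,1.2],[0,0,1.2]],"spin":[0,0,0,0,0,0,0,0,0,0]}' 40
```

```text
t: 15.28
eef_pos: [0.5425, -0.2094, 0.1227]
tcp_rot: [[0.898, 0.44, -0.0], [0.44, -0.898, 0.0], [-0.0, -0.0, -1.0]]
contact_force: [0.1, -0.4, 1.3]
width: 0.034
```

```bash
python3 -m pendant '{"claw":[-0.2,-0.2,-0.2,-0.2,-0.2,-0.2,-0.2,-0.2,-0.2,-0.2],"travel":[[0,0,0.05],[0,0,0.1],[0,0,0.15],[0,0,0.2],[0,0,0.25],[0,0,0.3],[0,0,0.35],[0,0,0.4],[0,0,0.5],[0,0,0.5]],"spin":[0,0,0,0,0,0,0,0,0,0]}' 40
python3 - <<'E'
from h import *
s=manip.state(); p=s["eef_pos"]; R=s["tcp_rot"]; print(p, s["t"],s["contact_force"])
f=manip.grab_frame("wrist"); W=cloud(f); T=(W-p)@R*1e3
f2=manip.grab_frame("side")
a=cv2.resize(f["image"][150:300,210:430,::-1],(660,450)); c=proj(f2,p)[0].astype(int)
b=cv2.resize(f2["image"][c[1]-40:c[1]+50,c[0]-50:c[0]+50,::-1],(500,450))
cv2.imwrite("pics/a9.png",a); cv2.imwrite("pics/b9.png",b)
E
```

```text
t: 16.12
eef_pos: [0.5425, -0.2094, 0.1178]
tcp_rot: [[0.898, 0.44, -0.0], [0.44, -0.898, 0.0], [-0.0, -0.0, -1.0]]
contact_force: [-0.3, 0.4, -0.3]
width: 0.0344
[ 0.54254875 -0.20940253  0.11776696] 16.1167 [-0.34802703  0.43300378 -0.31253665]
```

View pics/a9.png

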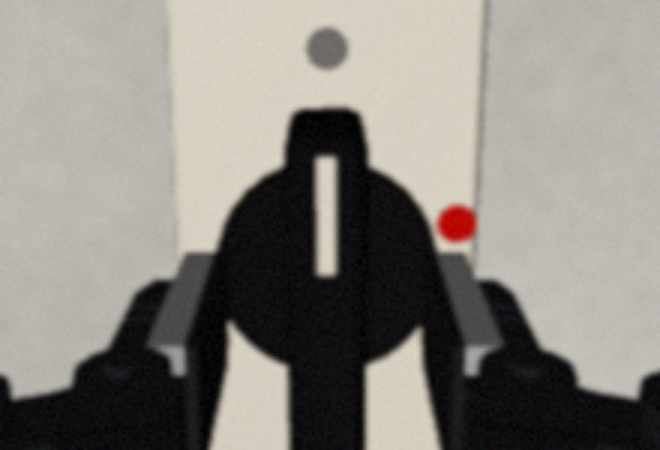

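View pics/b9.png

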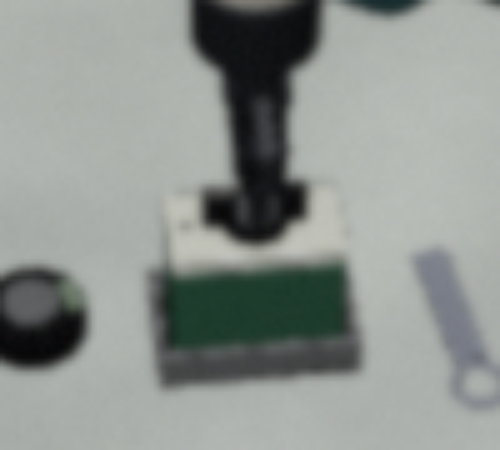

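```bash
python3 -m pendant '{"claw":[-0.2,-0.2,-0.2,-0.2,-0.2,-0.2,-0.2,-0.2,-0.2,-0.2],"travel":[[0,0,0.15],[0,0,0.3],[0,0,0.45],[0,0,0.6],[0,0,0.75],[0,0,0.9],[0,0,1.05],[0,0,1.2],[0,0,1.3],[0,0,1.3]],"spin":[0,0,0,0,0,0,0,0,0,0]}' 40
python3 -m pendant '{"claw":[-0.4,-0.6,-0.8,-1,-1,-1,-1,-1,-1,-1],"travel":[[0,0,0],[0,0,0],[0,0,0],[0,0,0],[0,0,0],[0,0,0],[0,0,0],[0,0,0],[0,0,0],[0,0,0]],"spin":[0,0,0,0,0,0,0,0,0,0]}' 40
python3 - <<'E'
from h import *
s=manip.state(); p=s["eef_pos"]; R=s["tcp_rot"]; print(p, s["t"],s["contact_force"],s["ft_torque"],s["q"])
f=manip.grab_frame("wrist"); save(f,"wrist10")
E
```

```text
t: 17.05
eef_pos: [0.5425, -0.2094, 0.1047]
tcp_rot: [[0.898, 0.44, -0.0], [0.44, -0.898, 0.0], [-0.0, -0.0, -1.0]]
contact_force: [0.0, -0.9, -0.5]
width: 0.0345
t: 17.88
eef_pos: [0.5427, -0.2095, 0.1053]
tcp_rot: [[0.898, 0.44, 0.0], [0.44, -0.898, -0.0], [0.0, 0.0, -1.0]]
contact_force: [0.0, -1.5, 5.4]
width: 0.0132
[ 0.5427489  -0.20953807  0.10526554] 17.8833 [ 0.01362244 -1.48299739  5.44511667] [-0.21792435  0.01813008  0.09250347] [-4.12250622e-01 -2.54617407e-02  1.79114813e+00 -6.54788980e-05
  1.37541121e+00  7.02760546e-01]
```

View pics/wrist10.png

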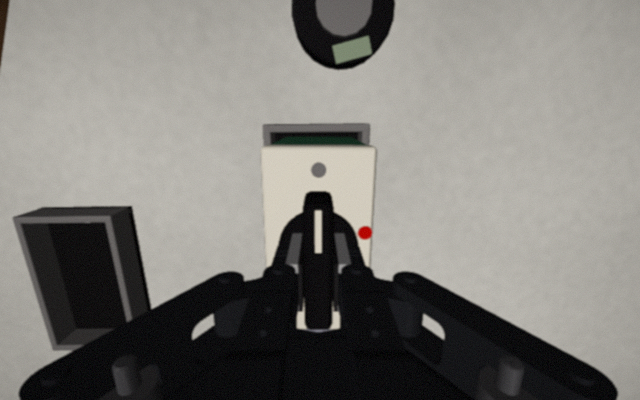

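The bar is gripped at 13 mm. Turning clockwise is positive spin, since tool z points down.

```bash
python3 -m pendant '{"claw":[-1,-1,-1,-1,-1,-1,-1,-1,-1,-1],"travel":[[0,0,0],[0,0,0],[0,0,0],[0,0,0],[0,0,0],[0,0,0],[0,0,0],[0,0,0],[0,0,0],[0,0,0]],"spin":[0.05,0.12,0.2,0.28,0.36,0.44,0.52,0.6,0.66,0.7]}' 40
python3 -m pendant '{"claw":[-1,-1,-1,-1,-1,-1,-1,-1,-1,-1],"travel":[[0,0,0],[0,0,0],[0,0,0],[0,0,0],[0,0,0],[0,0,0],[0,0,0],[0,0,0],[0,0,0],[0,0,0]],"spin":[0.06,0.12,0.18,0.24,0.3,0.36,0.42,0.48,0.54,0.56]}' 40
python3 - <<'E'
from h import *
s=manip.state(); p=s["eef_pos"]; R=s["tcp_rot"]; print(p, s["t"],s["contact_force"],s["ft_torque"],s["q"][5])
f=manip.grab_frame("wrist"); save(f,"wrist11")
E
```

```text
t: 18.77
eef_pos: [0.5426, -0.2097, 0.1052]
tcp_rot: [[0.97, -0.245, 0.0], [-0.245, -0.97, -0.001], [0.0, 0.001, -1.0]]
contact_force: [-0.3, -3.2, 4.5]
width: 0.013
t: 19.6
eef_pos: [0.5427, -0.2096, 0.1052]
tcp_rot: [[0.691, -0.722, 0.0], [-0.722, -0.691, -0.0], [0.0, 0.0, -1.0]]
contact_force: [0.2, -1.2, 4.5]
width: 0.0132
[ 0.54267906 -0.209563    0.10520953] 19.6 [ 0.16820911 -1.15047047  4.47713796] [-0.52208454  0.05872703  0.15188605] 1.9658712080813643
```

View pics/wrist11.png

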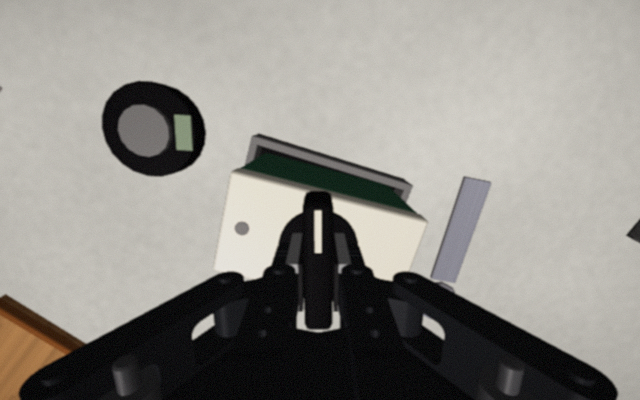

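```bash
python3 -m pendant '{"claw":[-1,-1,-1,-1,-0.6,-0.4,-0.2,0,0,0],"travel":[[0,0,0],[0,0,0],[0,0,0],[0,0,0],[0,0,0],[0,0,0],[0,0,0],[0,0,0],[0,0,0],[0,0,0]],"spin":[0.03,0.06,0.08,0.08,0.08,0.08,0.08,0.08,0.08,0.08]}' 40
python3 -m pendant '{"claw":[0,0,0,0,0,0,0,0,0,0],"travel":[[0,0,-0.5],[0,0,-1.5],[0,0,-3],[0,0,-5],[0,0,-7],[0,0,-9],[0,0,-10],[0,0,-10],[0,0,-10],[0,0,-10]],"spin":[0,0,0,0,0,0,0,0,0,0]}' 40
python3 - <<'E'
from h import *
s=manip.state(); print(s["eef_pos"],s["t"])
f=manip.grab_frame("wrist"); save(f,"wrist12"); W=cloud(f); d=f["depth"]>0; X,Y,Z=np.moveaxis(W,-1,0)
box=d&(abs(X-.542)<.1)&(abs(Y+.209)<.09)&(np.hypot(X-.674,Y+.163)>.06)
for nm,m in [("lid",box&(Z>.093)&(Z<.109)),("bar",box&(Z>.12)&(Z<.136))]:
    if m.sum(): print(nm,m.sum(),cv2.minAreaRect((W[m][:,:2]*1000).astype(np.float32)),np.median(Z[m]),np.percentile(Z[m],[2,98]))
E
```

```text
t: 20.48
eef_pos: [0.5426, -0.2094, 0.1049]
tcp_rot: [[0.634, -0.773, -0.0], [-0.773, -0.634, 0.0], [-0.0, 0.0, -1.0]]
contact_force: [0.5, -0.1, -0.2]
width: 0.0426
t: 21.32
eef_pos: [0.5423, -0.2093, 0.2037]
tcp_rot: [[0.634, -0.773, -0.001], [-0.773, -0.634, 0.001], [-0.001, 0.001, -1.0]]
contact_force: [0.2, 0.5, -0.3]
width: 0.0427
[ 0.54227776 -0.20929252  0.2037323 ] 21.3167
lid 6949 ((543.3897094726562, -209.79025268554688), (109.86538696289062, 62.440582275390625), 24.304380416870117) 0.10198603719022749 [0.09972433 0.10668026]
bar 1372 ((543.2058715820312, -208.66477966308594), (13.356245040893555, 65.52421569824219), 39.50180435180664) 0.1296024021510868 [0.12657523 0.13116121]
```

View pics/wrist12.png

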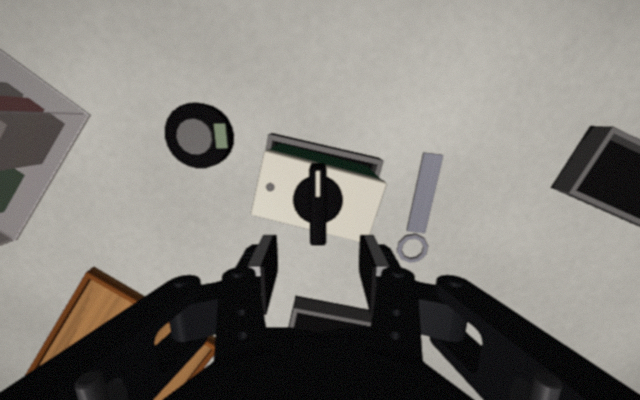

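The bar is at -50.5° and the canister at 24.3°, a difference of 74.8° (1.305 rad), so the knob is at the locked stop. One last check of the bystanders, then I hand in.

Run:
```python
from h import *
for n in ["side","top"]:
    f=manip.grab_frame(n); save(f,n+"13"); W=cloud(f)
    for k in ["mug","opener","timer"]:
        for r in manip.trace(n,k)[:1]:
            m=r["region"]&(f["depth"]>0); print(n,k,round(r["p"],2),np.round(r["location"]),np.round(np.median(W[m],0),3))
```

```text
side mug 0.97 [232. 324.] [0.558 0.346 0.058]
side opener 0.77 [357. 180.] [ 0.415 -0.254  0.006]
side timer 0.81 [274. 180.] [ 0.671 -0.153  0.025]
top mug 0.65 [175. 176.] [0.562 0.356 0.057]
top opener 0.22 [389. 175.] [ 0.549 -0.216  0.128]
top timer 0.97 [361. 137.] [ 0.675 -0.162  0.026]
```

View pics/side13.png

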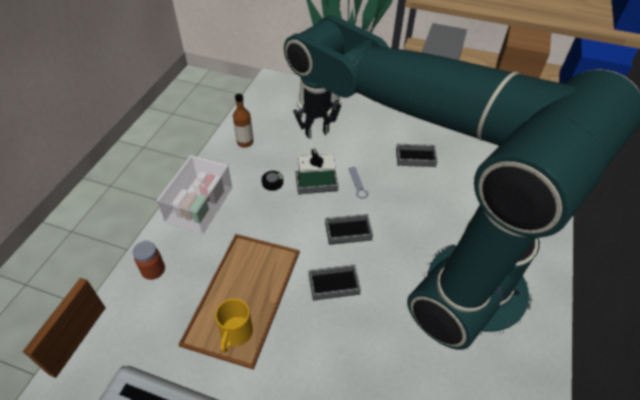

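The canister stands upright in the far holder at (317,172), and the robot is clear of it. The mug, timer and opener are where they started.

```bash
python3 -c "
from plant import manip
print(manip.close_job())"
```

```text
the job is handed in; nothing more can be done
None
```

I lifted the canister by its body, set it upright in the grey holder farthest from the base and let go. I then turned the knob clockwise to its locked stop, released it, moved the gripper clear and handed the job in at about 22 s.

**Last checks**
- **Knob:** the bar sits 74.8° (1.305 rad) from the canister's length, which is the locked stop at 1.3.
- **Canister:** the lid is level at z = 0.102 m, the same height as on the tray, so it is fully down in the holder. It turned about 2° within the holder's play while I turned the knob.
- **Forces:** the highest wrist force in the readings was about 14 N, at set-down.
- **Mug and timer:** both measured where they started, to within about 2 mm.

**Disagreements**
- **Fingertip position:** both cameras showed the tips about 0–9 mm behind the reported TCP, while the spec says 22 mm ahead. I relied on the images and a slow descent for the knob. It also means the body grip was shallow, probably only a few millimetres below the lid, but it held.
- **Opener:** the final top-camera detection was a false match on the canister (p = 0.22). The side and wrist pictures show it still beside the holder, but I have no side-camera position from the start to compare. The side reading now differs by about 1 cm from the top camera's starting one.

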